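# Centre the wobbly cup on the scale and zero it

## Task

The little white cup stands off centre on the round pan of the portion scale: with light low taps of a fingertip, nudge it to the middle of the pan, inside the engraved ring, without lifting or gripping it and without knocking it over or off. Then, with the cup standing by itself, press the white zero button on the scale all the way down with a fingertip and let it go. Leave everything else on the counter where it stands.

Things in the scene. Friction and masses are not known exactly. Their poses are not given: they have to be found in the camera images.
- cup: white footed cup on the pan, about 140 g, 68 mm tall, round; origin: centre of its underside, z up. Foot radius 17 mm; widest is the low collar, radius 24 mm, 9 to 17 mm up; then a waist of radius 10 mm and a bowl, radius 21 mm at the rim. Top-heavy: pushed slowly at the collar it slides and stays where left; pushed near the rim it tips. Over 10 N on it is too hard.
- pan: the flat round steel weighing pan of the scale, radius 45 mm, 6 mm thick, with no lip, rigid and fixed, 75 mm above the counter; origin at the centre of its top face, z up (its yaw means nothing). An engraved ring of inner radius 31 mm is concentric with it: a cup within 7 mm of the centre stands inside it.
- scale: grey portion scale, fixed; origin on the counter right below the pan's centre. Housing from x = -75 to 75 mm, y = -165 to 70 mm, its top 42 mm above the counter; the pan stands on a pillar of 20 mm radius over the origin; black display strip and zero button at the -y end.
- zero_top (a point): centre of the top face of the white round zero button (radius 12 mm) in its black housing, pressed straight down; 126 mm from the pan's axis, clear all round and lower than the pan
- zero (a joint): travel of the zero button in m: 0 released, 0.006 fully down; springs back by itself, fully down takes about 4 N
- spare: a second cup just like the first, standing on the counter left (+y) of the scale; leave alone; origin at the centre of its underside
- spoon: spoon with a steel bowl and wooden handle, 150 mm long, lying on the counter behind the scale; leave alone; origin under the middle of its length
- lids: stack of black cup lids, 82 mm across, 28 mm high, behind the scale; leave alone; origin at the centre of its underside
- jar: amber jar with steel cap, 52 mm across, 70 mm high, behind the scale; leave alone; origin at the centre of its underside
- syrup: amber syrup bottle with white pump, 74 mm across, 280 mm high; leave alone; origin at the centre of its underside
- cups: upside-down stack of white paper cups, 86 mm across, 155 mm high; leave alone; origin at the centre of its underside
- pitcher: clear pitcher with white lid and handle at its +y side, 124 mm across, 202 mm high; leave alone; origin at the centre of its underside
Things that resemble listed ones, but are neither listed nor needed, are in the scene too. Leave any purple look-alike of the cup alone.

How it is judged:
By the outcome, as a careful person would: the job done as asked, in the order asked, and still so for the second after the job is handed in, with the robot touching nothing.
It also fails if it takes over 42 s, if anything falls off the work surface, if the arm or the gripper's body presses on something with over 40 N, if the wrist force passes 120 N, or if a joint passes its speed limit or range.

## Robot

A 6-joint arm with a two-finger parallel gripper is mounted at the origin on the work surface. World frame = base frame: x ahead of the robot, y to its left, z up, the work surface at z = 0. Lengths are in m, angles in rad, forces in N, time in s.
With the tool pointing down it reaches from about 0.35 to 0.775 m from the base axis. Payload 7.3 kg.
Tool frame: the origin (TCP) lies at the very end of the fingers, on their centre line; the grasp point (between the pads) lies 19 mm behind it; x points along the fingers, y is the direction in which the jaws open and shut, and the axes are right-handed (so a half turn about x gives the same grasp; the last joint's range is limited). The gripper opens to 92 mm and grips with 3 to 60 N. Pads are 19 mm wide; open, the fingers measure 130 mm over their backs; the gripper's body (75 mm by 190 mm) begins 47 mm behind the grasp point.
Start: joints at [-1.403, 0.342, 1.524, -0, 1.275, -0.146], TCP at [0.162, -0.499, 0.227] pointing down, gripper open.
Joint ranges: [-2.53, 2.53], [-0.77, 2.02], [0.04, 2.7], [-1, 4.14], [0.28, 2.66], [-3.11, 3.11]. Speed limits (rad/s): [2.57, 2.57, 3.14, 3.14, 3.14, 3.14].

## Interface

Orientations are given as [roll, pitch, yaw] about the fixed x, y, z axes, in that order (R = Rz(yaw) Ry(pitch) Rx(roll)).
In Python, from cell import observe, vision, job gives the robot as it stands.
- The arm moves only by the tool send_rows, never from a script. Its argument "motion" is a list of rows, each an object with "hand": the opening, from -1 (shut) to 1 (fully open), so that 0 is half open; "slide": the shift along the tool's x, y, z in mm, a list of three; "spin": the turn about the tool's x in rad. In form: [{"hand": hand, "slide": [tx, ty, tz], "spin": spin}, ...]. A call has 1 to 8 rows; each row shifts and turns the pose as measured when the row begins, along the tool's axes as they then stand; what a row does not reach is not made up. A row lasts 1/10 s, in which the tool goes at most 50 mm and 8.59 degrees, less where a joint would pass 70% of its speed; a pose out of reach is approached as far as the arm can. A call with a gripper value outside its range is refused whole. The fingers move at their own pace and stop on an object; "grip_force" is the grip in N (left out, the last holds). Time passes only in rows, so rows that do not move let the fingers close. It gives the time, the measured TCP pose, the force and the opening at its end, in the units of the state.
- observe(): the state, without advancing time (a new reading comes with each control period).
- vision.read_camera(name): name is "side" or "top" or "wrist"; returns a dict with "pixels" (384x512x3 uint8, blue, green, red), "range_z" (384x512 float32, m along the optical axis (not along the pixel's ray), 0 where there is no reading), "fx", "fy", "cx", "cy" (pixels), "distortion" ([k1, k2, p1, p2, k3] as OpenCV has them; the pictures are not rectified), "world_from_camera" (4x4, takes a point from camera to world coordinates); the wrist camera has in their place "T_tool_cam" (4x4, takes a point from camera to tool coordinates, whose origin is the TCP and whose axes are the tool frame's). Camera axes: x right, y down, z forward; pixel columns grow to the right and rows downward; lengths in m; the calibration is good to about 2 mm. A picture is of the moment at which its call begins: read the wrist's pose just before it.
- job.hand_in(): hands the job in, once; it reports no verdict.
Trained networks look in a picture, given as the dict that the camera call returned (one of the last four; its "shot" number tells which), for a name from the list of things; names that differ only in an ending like _2 or _b are one class to them, and where a whole thing is asked for, a point or a joint stands for the part that bears it (a point fixed in the world has none). Each returns a list of dicts, best first, with "conf" (0 to 1); they miss things now and then, are a little off and sometimes report something else, mostly with a low value. They report only what shows in the picture. A call takes as long as a camera call. They do not tell look-alikes from the thing itself.
- vision.search_frame(picture, thing): "uv" ([column, row] in pixels, amid what is visible of it).
- vision.cut_out(picture, thing): "mask" (384x512 bool, what is visible of it) and "uv" ([column, row] in pixels, amid what is visible of it).
The state is a dict: "time": time; "qpos": joint angles; "qvel": joint speeds; "joint_efforts": joint torques, N m; "tool_pos": TCP position; "tool_rot": TCP orientation; "contact_force": force on the tool from outside, world axes, zero at the start; "torque": the same for the moment, N m; "opening": finger opening in m.
Only numpy, scipy, OpenCV 4.12 (cv2) and the standard library are available. Lean on these libraries where they do the work, as an engineer would, in place of code of your own. Each camera call takes 0.05 s, during which the arm holds its last target.

## Working session

There is one attempt and no reset: what is moved stays moved. The work goes in short steps, Python scripts to look and compute and a tool call to move; the robot and the scene stay as the last step left them, time stands still between calls to the robot, and variables do not carry over. Pictures are saved under pics/ and viewed, and the job is handed in when it is done.

Besides the shell and the picture viewer there is one more tool, called after ">>>" as a command line: name --argument value ..., lists and objects as JSON in quotes. send_rows: Moves the arm, as the interface text tells. Its arguments: {"type":"object","properties":{"motion":{"type":"array","items":{"type":"object","properties":{"hand":{"type":"number"},"slide":{"type":"array","items":{"type":"number"}},"spin":{"type":"number"}}}},"grip_force":{"type":"number"}},"required":["motion"]}

```bash
mkdir -p pics; ls; cat > h.py <<'E'
from cell import observe, vision, job
import numpy as np, cv2, pickle
def shot(n,fn):
    s=observe(); p=vision.read_camera(n); p['state']=s
    cv2.imwrite('pics/'+fn,p['pixels']); 
    pickle.dump(p,open('pics/'+fn+'.pkl','wb')); return p
def world(p,uv,z=None,rz=None):
    K=np.array([[p['fx'],0,p['cx']],[0,p['fy'],p['cy']],[0,0,1.]])
    uv=np.asarray(uv,float).reshape(-1,1,2)
    r=cv2.undistortPoints(uv,K,np.array(p['distortion'],float)).reshape(-1,2)
    r=np.c_[r,np.ones(len(r))]
    T=np.array(p['world_from_camera'])
    if rz is not None: return (r*np.asarray(rz).reshape(-1,1))@T[:3,:3].T+T[:3,3]
    d=r@T[:3,:3].T; o=T[:3,3]
    return o+d*((z-o[2])/d[:,2])[:,None]
def proj(p,X):
    K=np.array([[p['fx'],0,p['cx']],[0,p['fy'],p['cy']],[0,0,1.]])
    T=np.linalg.inv(np.array(p['world_from_camera']))
    return cv2.projectPoints(np.asarray(X,float).reshape(-1,1,3),cv2.Rodrigues(T[:3,:3])[0],T[:3,3],K,np.array(p['distortion'],float))[0].reshape(-1,2)
E
python3 - <<'E'
from h import *
print(observe())
for n in ('top','side'):
    p=shot(n,n+'0.png')
    print(n,p['fx'],p['world_from_camera'])
    for t in ('cup','pan','zero_top','scale','spare'):
        r=vision.search_frame(p,t); print(t,[(np.round(a['uv'],1).tolist(),round(a['conf'],2)) for a in r[:4]])
print(observe()['time'])
E
```

```text
pics
{'time': 0.0, 'qpos': array([-1.40298762e+00,  3.42712122e-01,  1.52504340e+00,  1.52332680e-05,
        1.27538584e+00, -1.46026124e-01]), 'qvel': array([-0.00016706,  0.00079561,  0.00106431, -0.00104903,  0.00075593,
        0.00037035]), 'joint_efforts': array([-1.54998645e-03, -4.31246603e+01, -2.44219869e+01,  7.15665333e-02,
        5.59677801e-02, -1.09340010e-04]), 'tool_pos': array([ 0.1620144 , -0.49893937,  0.22604126]), 'tool_rot': array([-1.72622776,  1.56924755,  1.72919528]), 'contact_force': array([ 0.18188104,  0.52606248, -0.51172643]), 'torque': array([-0.01021189,  0.03084705,  0.06707887]), 'opening': 0.0919336870528256}
top 406.0610706246124 [[-0.01751207 -0.9912554   0.13079013  0.41469454]
 [-0.99938493  0.0213285   0.02783621  0.17545488]
 [-0.03038235 -0.13022221 -0.99101922  1.04944769]
 [ 0.          0.          0.          1.        ]]
cup [([285.8, 164.4], 0.81), ([209.3, 214.8], 0.68)]
pan [([290.4, 184.8], 0.85), ([283.8, 163.9], 0.29)]
zero_top [([337.2, 156.8], 0.42)]
scale [([317.4, 173.7], 0.72)]
spare [([241.9, 202.6], 0.62)]
side 384.8750507714987 [[-0.8160579  -0.3383155   0.46860658  0.09692049]
 [-0.57790814  0.48950621 -0.65299758  0.86278292]
 [-0.00846663 -0.8036954  -0.5949807   0.68631268]
 [ 0.          0.          0.          1.        ]]
cup [([267.1, 161.2], 0.82), ([256.4, 230.5], 0.73)]
pan [([277.6, 175.0], 0.88), ([159.6, 243.2], 0.67)]
zero_top [([282.8, 153.5], 0.42)]
scale [([280.5, 184.1], 0.84)]
spare [([265.4, 209.3], 0.51)]
0.6
```

View pics/top0.png

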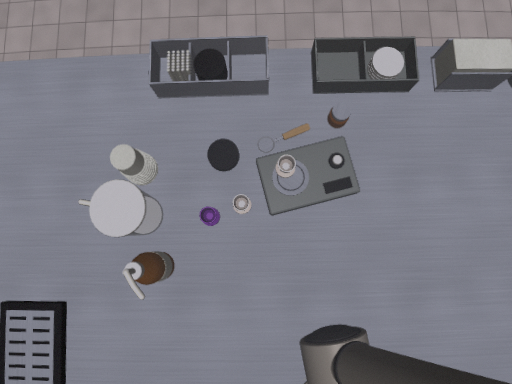

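View pics/side0.png

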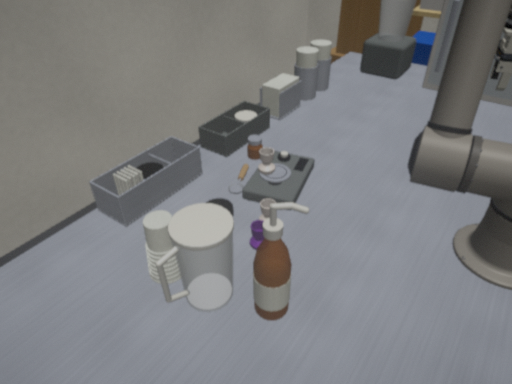

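```bash
python3 - <<'E'
import cv2
a=cv2.imread('pics/top0.png')[120:250,190:370]; cv2.imwrite('pics/topz.png',cv2.resize(a,None,fx=4.4,fy=4.4,interpolation=cv2.INTER_CUBIC))
a=cv2.imread('pics/side0.png')[110:270,190:370]; cv2.imwrite('pics/sidez.png',cv2.resize(a,None,fx=3.7,fy=3.7,interpolation=cv2.INTER_CUBIC))
E
```

```text
(no output)
```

View pics/topz.png

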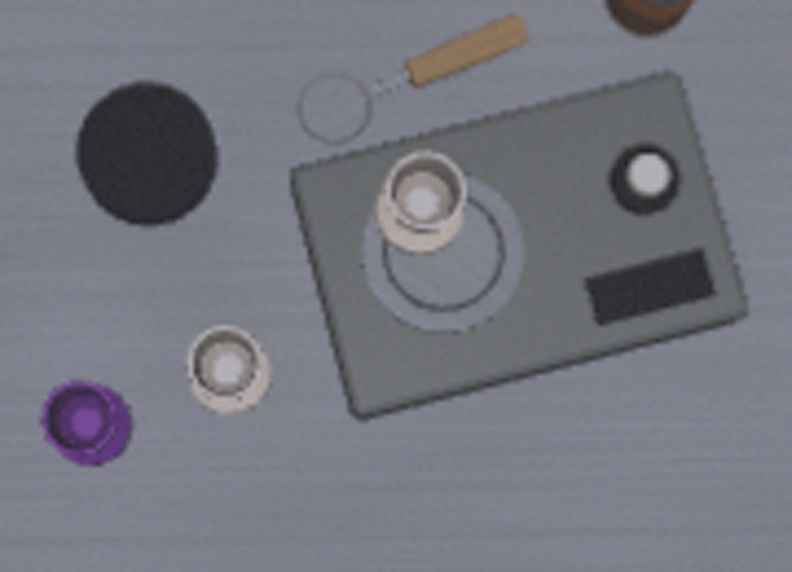

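View pics/sidez.png

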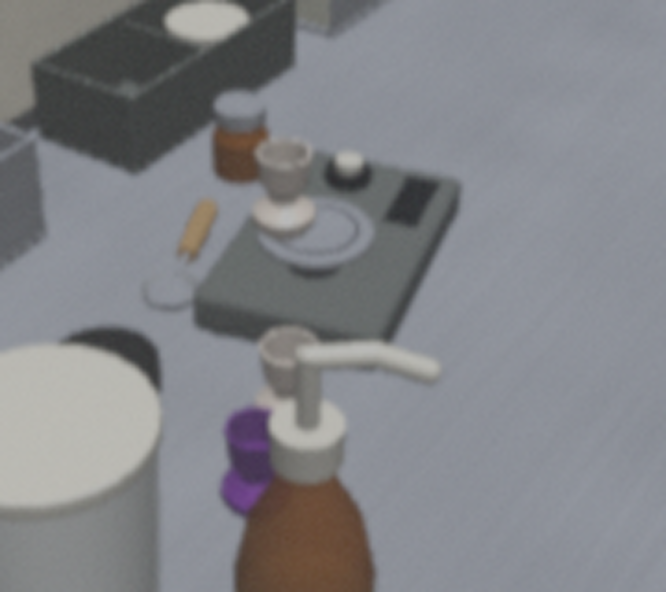

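```bash
cat > m.py <<'E'
from h import *
from scipy.optimize import least_squares
def circ(c,z,r,n=90):
    t=np.linspace(0,2*np.pi,n,endpoint=False); return np.c_[c[0]+r*np.cos(t),c[1]+r*np.sin(t),np.full(n,z)]
def draw(p,circs,box,f,fn):
    x0,y0,x1,y1=box
    a=cv2.resize(p['pixels'][y0:y1,x0:x1],None,fx=f,fy=f,interpolation=cv2.INTER_CUBIC)
    for X,col in circs:
        q=((proj(p,X)-[x0,y0]+.5)*f-.5)
        cv2.polylines(a,[np.round(q).astype(int)],True,col,1)
    cv2.imwrite('pics/'+fn,a)
E
python3 - <<'E'
from m import *
t=pickle.load(open('pics/top0.png.pkl','rb')); s=pickle.load(open('pics/side0.png.pkl','rb'))
def z2p(uv): return (np.array(uv)+.5)/4.4-.5+[190,120]
print('pan',world(t,z2p([443,252]),.075),'depth',[float(t['range_z'][v,u]) for u,v in ((292,190),(300,178))],)
for u,v in ((292,190),(300,178),(285,176),(337,159),(330,170)): print((u,v),world(t,[u,v],rz=[t['range_z'][v,u]]).round(4))
print('rim',world(t,z2p([427,190]),.143)); print('collar',world(t,z2p([420,208]),.090));print('zero',world(t,z2p([650,173]),.05))
for u,v in ((337,159),(338,160),(336,159)): print(world(t,[u,v],rz=[t['range_z'][v,u]]).round(4))
S=observe(); from scipy.spatial.transform import Rotation as R
print(R.from_euler('xyz',S['tool_rot']).as_matrix().round(3),S['tool_pos'])
E
```

```text
pan [[0.57977967 0.10267193 0.075     ]] depth [0.9824228286743164, 0.983545184135437]
(292, 190) [[0.5478 0.0994 0.0735]]
(300, 178) [[0.5764 0.0793 0.0756]]
(285, 176) [[0.5793 0.1165 0.092 ]]
(337, 159) [[ 0.6233 -0.0143  0.0666]]
(330, 170) [[ 6.007e-01 -1.000e-04  4.230e-02]]
rim [[0.60086996 0.1149745  0.143     ]]
collar [[0.60184107 0.11555489 0.09      ]]
zero [[ 0.62702688 -0.01839489  0.05      ]]
[[ 0.6233 -0.0143  0.0666]]
[[ 0.6215 -0.0173  0.0634]]
[[ 0.6241 -0.0125  0.0633]]
[[-0.     0.309 -0.951]
 [-0.    -0.951 -0.309]
 [-1.     0.     0.   ]] [ 0.16205575 -0.49937712  0.22674143]
```

```bash
python3 - <<'E'
from m import *
t=pickle.load(open('pics/top0.png.pkl','rb')); s=pickle.load(open('pics/side0.png.pkl','rb'))
P=(.580,.1027);C=(.6012,.1153);B=(.6235,-.0155)
cs=[(circ(P,.075,.045),(0,255,0)),(circ(P,.075,.031),(0,255,0)),(circ(C,.143,.021),(0,0,255)),(circ(C,.088,.024),(255,0,0)),(circ(B,.065,.012),(0,0,255))]
draw(t,cs,(250,130,360,220),7,'o1.png'); draw(s,cs,(230,130,320,200),8,'o2.png')
E
```

```text
(no output)
```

View pics/o1.png

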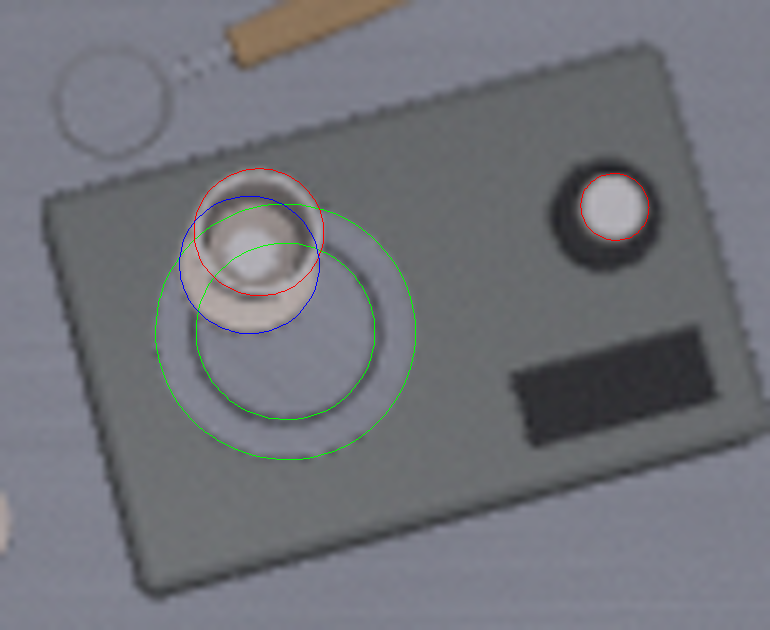

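View pics/o2.png

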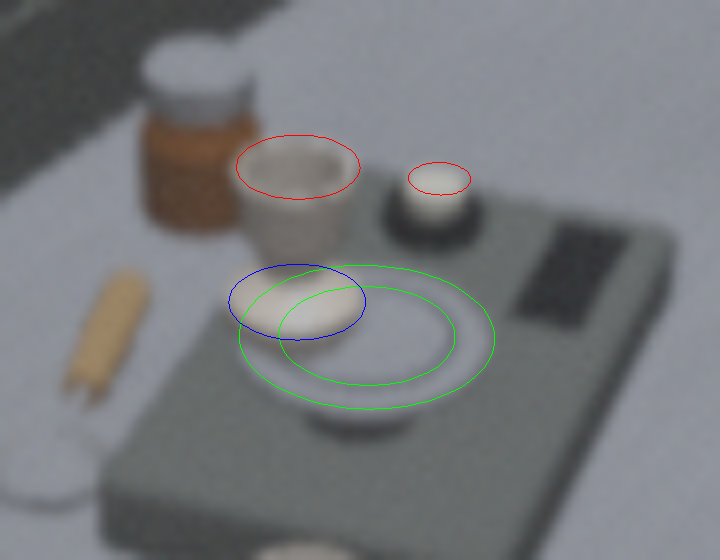

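>>> send_rows --motion '[{"hand": -1, "slide": [0, 0, 0], "spin": -0.111}, {"hand": -1, "slide": [0, 0, 0], "spin": -0.111}, {"hand": -1, "slide": [0, -18, -45], "spin": 0}, {"hand": -1, "slide": [0, -18, -45], "spin": 0}, {"hand": -1, "slide": [0, -18, -45], "spin": 0}, {"hand": -1, "slide": [0, -18, -45], "spin": 0}, {"hand": -1, "slide": [0, -18, -45], "spin": 0}, {"hand": -1, "slide": [0, -18, -45], "spin": 0}]' --grip_force 10

```text
time: 1.4
tool_pos: [0.3396, -0.2651, 0.226]
tool_rot: [1.326, 1.567, -1.281]
contact_force: [0.9, -0.0, 0.6]
opening: 0.0328
```

```bash
cat > go.py <<'E'
from h import *
import sys
from scipy.spatial.transform import Rotation as R
S=observe(); M=R.from_euler('xyz',S['tool_rot']).as_matrix()
g=np.array(eval(sys.argv[1]))
print('t',S['time'],'pos',S['tool_pos'].round(4),'F',S['contact_force'].round(2),'open',round(S['opening'],4))
print('slide mm',(M.T@(g-S['tool_pos'])*1000).round(1)); print(M.round(3))
zang=np.arctan2(M[1,2],M[0,2]); u=np.arctan2(-.511,-.860); print('spin needed',round(float(-((u-zang+np.pi)%(2*np.pi)-np.pi)),3))
E
python3 go.py "[.6472,.1426,.2]"
```

```text
t 1.4 pos [ 0.3396 -0.2651  0.226 ] F [ 0.9  -0.04  0.64] open 0.0328
slide mm [  24.8 -194.3 -472.4]
[[ 0.001  0.509 -0.861]
 [-0.004 -0.861 -0.509]
 [-1.     0.004  0.001]]
spin needed -0.002
```

>>> send_rows --motion '[{"hand": -1, "slide": [0, -19, -46], "spin": 0}, {"hand": -1, "slide": [0, -19, -46], "spin": 0}, {"hand": -1, "slide": [0, -19, -46], "spin": 0}, {"hand": -1, "slide": [0, -19, -46], "spin": 0}, {"hand": -1, "slide": [0, -19, -46], "spin": 0}, {"hand": -1, "slide": [0, -19, -46], "spin": 0}, {"hand": -1, "slide": [0, -19, -46], "spin": 0}, {"hand": -1, "slide": [0, -19, -46], "spin": 0}]'

```text
time: 2.2
tool_pos: [0.5781, 0.0565, 0.2272]
tool_rot: [1.803, 1.561, -0.804]
contact_force: [0.5, -0.7, -0.2]
opening: 0.0005
```

```bash
python3 go.py "[.6472,.1426,.2]"
```

```text
t 2.2 pos [0.5781 0.0565 0.2272] F [ 0.52 -0.74 -0.22] open 0.0005
slide mm [  27.1  -39.1 -103.3]
[[ 0.007  0.51  -0.86 ]
 [-0.007 -0.86  -0.51 ]
 [-1.     0.009 -0.002]]
spin needed -0.001
```

>>> send_rows --motion '[{"hand": -1, "slide": [0, -18, -46], "spin": 0}, {"hand": -1, "slide": [0, -18, -46], "spin": 0}, {"hand": -1, "slide": [0, -3, -11], "spin": 0}, {"hand": -1, "slide": [20, 0, 0], "spin": 0}, {"hand": -1, "slide": [0, 0, 0], "spin": 0}]'

```text
time: 2.7
tool_pos: [0.6494, 0.1515, 0.2042]
tool_rot: [1.905, 1.562, -0.693]
contact_force: [-1.1, -0.1, -0.2]
opening: 0.0002
```

```bash
python3 go.py "[.6472,.1426,.086]"; python3 - <<'E'
from h import *
w=shot('wrist','w1.png'); t=shot('top','t1.png'); cv2.imwrite('pics/t1z.png',cv2.resize(t['pixels'][110:230,230:370],None,fx=5,fy=5))
print(w['T_tool_cam'].round(3), w['fx'])
E
```

```text
t 2.7 pos [0.6494 0.1515 0.2042] F [-1.13 -0.12 -0.2 ] open 0.0002
slide mm [118.2   5.5   6.8]
[[ 0.007  0.517 -0.856]
 [-0.006 -0.856 -0.517]
 [-1.     0.008 -0.003]]
spin needed 0.007
[[ 0.    -0.261  0.965 -0.159]
 [ 1.     0.001 -0.     0.   ]
 [-0.001  0.965  0.261 -0.07 ]
 [ 0.     0.     0.     1.   ]] 327.7694569554948
```

View pics/w1.png

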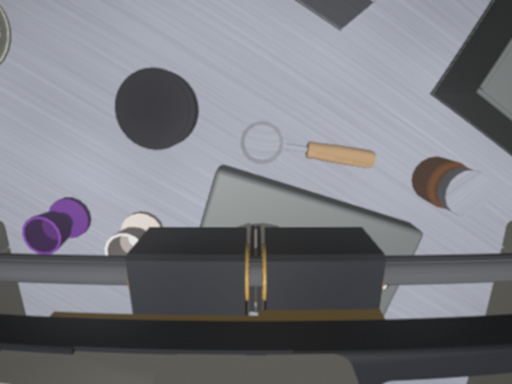

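View pics/t1z.png

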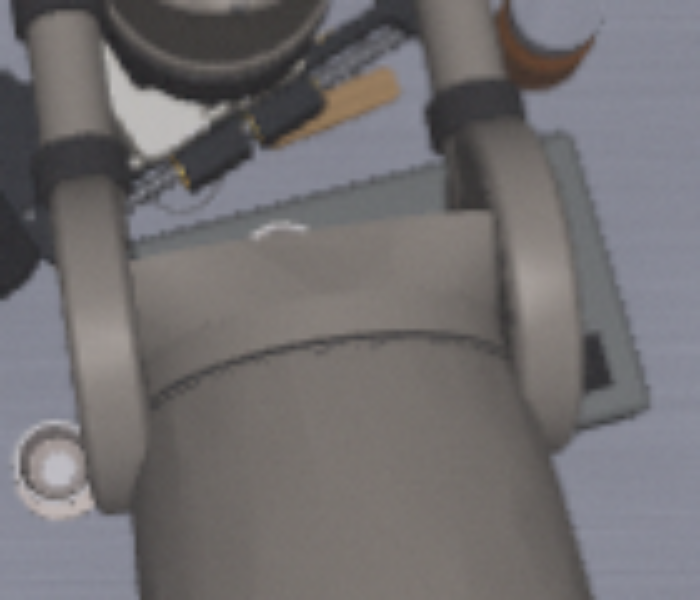

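>>> send_rows --motion '[{"hand": -1, "slide": [30, 5, 4], "spin": 0}, {"hand": -1, "slide": [35, 0, 0], "spin": 0}, {"hand": -1, "slide": [30, 0, 0], "spin": 0}, {"hand": -1, "slide": [15, 0, 0], "spin": 0}, {"hand": -1, "slide": [0, 0, 0], "spin": 0}]'

```text
time: 3.3
tool_pos: [0.6552, 0.1407, 0.1039]
tool_rot: [2.452, 1.544, -0.152]
contact_force: [0.3, -0.5, -0.2]
opening: 0.0002
```

```bash
python3 go.py "[.6472,.1426,.086]"; python3 - <<'E'
from m import *
s=shot('side','s2.png'); draw(s,[],(210,80,330,170),6,'s2z.png')
E
```

```text
t 3.3 pos [0.6552 0.1407 0.1039] F [ 0.27 -0.51 -0.2 ] open 0.0002
slide mm [17.7 -6.   6.3]
[[ 0.026  0.512 -0.859]
 [-0.004 -0.859 -0.512]
 [-1.     0.017 -0.021]]
spin needed 0.002
```

View pics/s2z.png

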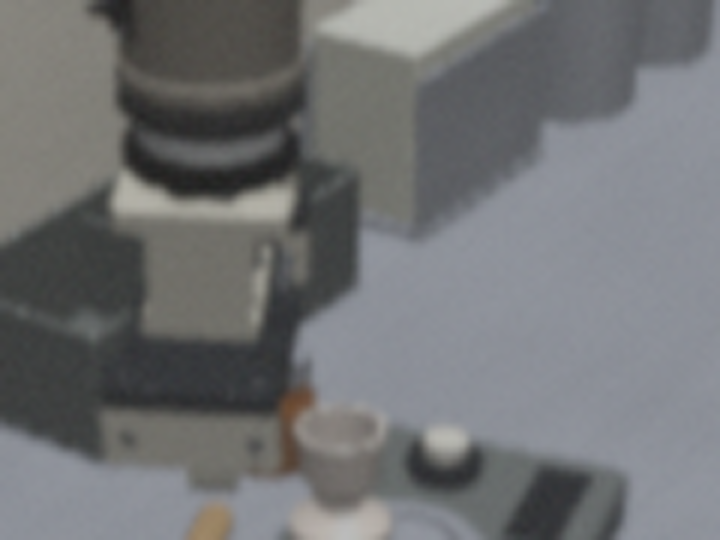

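>>> send_rows --motion '[{"hand": -1, "slide": [9, -4, 0], "spin": 0}, {"hand": -1, "slide": [8, -3, 0], "spin": 0}, {"hand": -1, "slide": [0, 0, 0], "spin": 0}]'

```text
time: 3.65
tool_pos: [0.6548, 0.1468, 0.0918]
tool_rot: [2.518, 1.535, -0.087]
contact_force: [0.5, 0.6, 0.5]
opening: 0.0006
```

```bash
python3 go.py "[.6472,.1426,.087]"; python3 - <<'E'
from m import *
s=shot('side','s3.png'); draw(s,[],(210,110,310,185),8,'s3z.png')
t=shot('top','t3.png'); draw(t,[],(230,110,370,220),5,'t3z.png')
E
```

```text
t 3.65 pos [0.6548 0.1468 0.0918] F [0.5  0.61 0.45] open 0.0006
slide mm [ 4.5 -0.4  8.8]
[[ 0.036  0.511 -0.859]
 [-0.003 -0.859 -0.511]
 [-0.999  0.021 -0.029]]
spin needed 0.001
```

View pics/s3z.png

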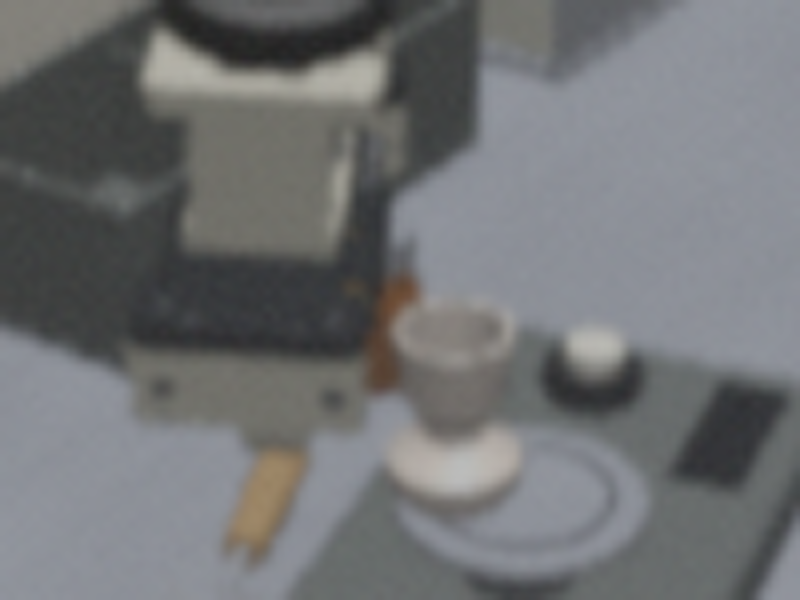

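View pics/t3z.png

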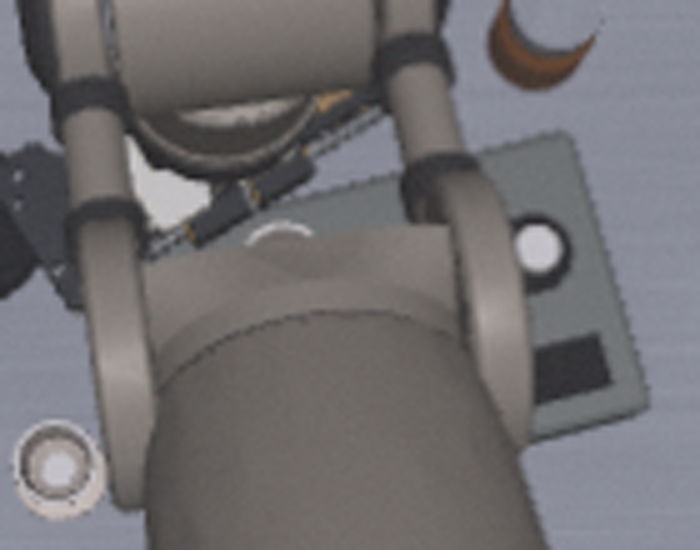

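>>> send_rows --motion '[{"hand": -1, "slide": [3, 0, 4], "spin": 0}, {"hand": -1, "slide": [3, 0, 4], "spin": 0}, {"hand": -1, "slide": [2, 0, 4], "spin": 0}, {"hand": -1, "slide": [0, 0, 3], "spin": 0}, {"hand": -1, "slide": [0, 0, 0], "spin": 0}]'

```text
time: 4.25
tool_pos: [0.6419, 0.1382, 0.0845]
tool_rot: [2.526, 1.532, -0.079]
contact_force: [0.2, -0.7, 0.2]
opening: 0.0006
```

```bash
python3 go.py "[.6088,.1198,.0855]"; 
```

```text
t 4.25 pos [0.6419 0.1382 0.0845] F [ 0.2  -0.73  0.16] open 0.0006
slide mm [-2.2 -1.1 37.8]
[[ 0.038  0.511 -0.859]
 [-0.003 -0.859 -0.511]
 [-0.999  0.022 -0.031]]
spin needed 0.001
```

>>> send_rows --motion '[{"hand": -1, "slide": [-0.2, 0, 3], "spin": 0}, {"hand": -1, "slide": [-0.2, 0, 3], "spin": 0}, {"hand": -1, "slide": [-0.2, 0, 3], "spin": 0}, {"hand": -1, "slide": [-0.1, 0, 2], "spin": 0}, {"hand": -1, "slide": [0, 0, 0], "spin": 0}]'

```text
time: 4.75
tool_pos: [0.6319, 0.1321, 0.0853]
tool_rot: [2.532, 1.531, -0.073]
contact_force: [0.7, -0.5, -0.2]
opening: 0.0007
```

```bash
python3 go.py "[.6088,.1198,.0855]"; python3 - <<'E'
from m import *
P=(.580,.1027);C=(.6012,.1153)
s=shot('side','s4.png'); draw(s,[(circ(C,.143,.021),(0,0,255)),(circ(C,.088,.024),(255,0,0))],(210,110,310,185),8,'s4z.png')
E
```

```text
t 4.75 pos [0.6319 0.1321 0.0853] F [ 0.69 -0.47 -0.22] open 0.0007
slide mm [-1.1 -1.3 26.1]
[[ 0.039  0.511 -0.859]
 [-0.003 -0.86  -0.511]
 [-0.999  0.023 -0.032]]
spin needed 0.001
```

View pics/s4z.png

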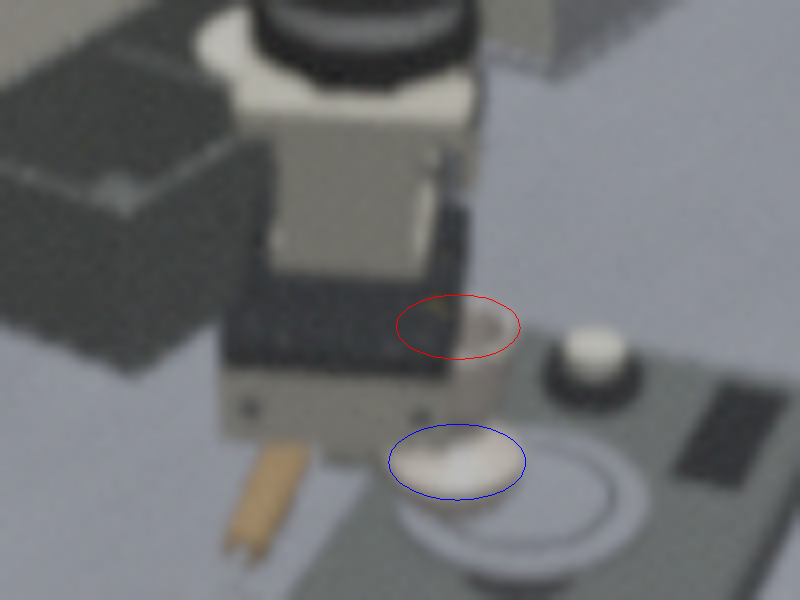

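>>> send_rows --motion '[{"hand": -1, "slide": [-0.1, 0, 2], "spin": 0}, {"hand": -1, "slide": [-0.1, 0, 2], "spin": 0}, {"hand": -1, "slide": [-0.1, 0, 2], "spin": 0}, {"hand": -1, "slide": [-0.1, 0, 2], "spin": 0}, {"hand": -1, "slide": [-0.1, 0, 2], "spin": 0}, {"hand": -1, "slide": [-0.1, 0, 2], "spin": 0}, {"hand": -1, "slide": [0, 0, 0], "spin": 0}]'

```text
time: 5.5
tool_pos: [0.6214, 0.1259, 0.0856]
tool_rot: [2.549, 1.53, -0.056]
contact_force: [0.9, 0.4, -0.2]
opening: 0.0007
```

```bash
python3 go.py "[.6088,.1198,.0855]"; python3 - <<'E'
from m import *
P=(.580,.1027);C=(.6012,.1153)
s=shot('side','s5.png'); draw(s,[(circ(C,.088,.024),(255,0,0)),(circ(P,.075,.031),(0,255,0))],(210,110,310,185),8,'s5z.png')
E
```

```text
t 5.5 pos [0.6214 0.1259 0.0856] F [ 0.94  0.35 -0.23] open 0.0007
slide mm [-0.4 -1.2 13.9]
[[ 0.041  0.511 -0.859]
 [-0.002 -0.859 -0.511]
 [-0.999  0.023 -0.034]]
spin needed 0.001
```

View pics/s5z.png

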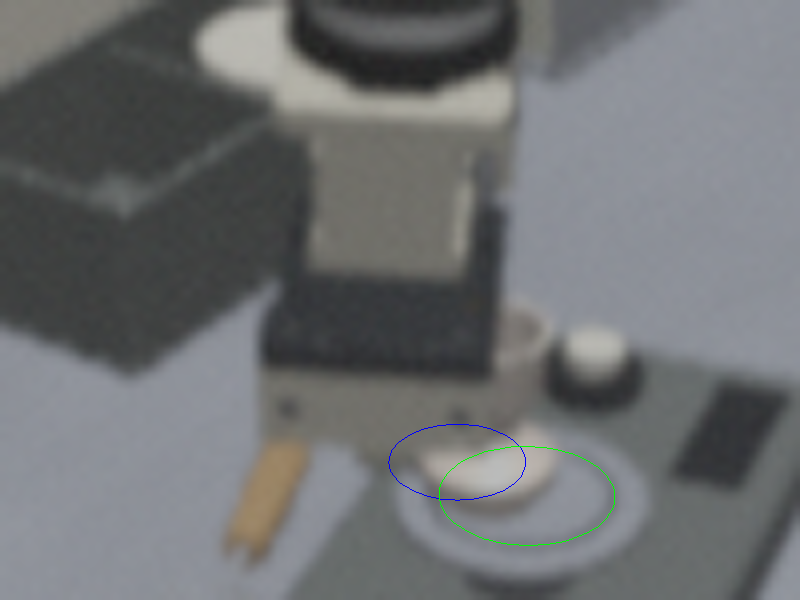

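```bash
python3 - <<'E'
from m import *
P=np.array((.580,.1027));u=np.array((-.86,-.511))
s=pickle.load(open('pics/s5.png.pkl','rb')); draw(s,[(circ(P-u*.0139,.088,.024),(255,0,0)),(circ(P-u*.0139,.143,.021),(0,0,255)),(circ(P-u*.0109,.088,.024),(0,255,0))],(210,110,310,185),8,'s5y.png')
E
```

```text
(no output)
```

View pics/s5y.png

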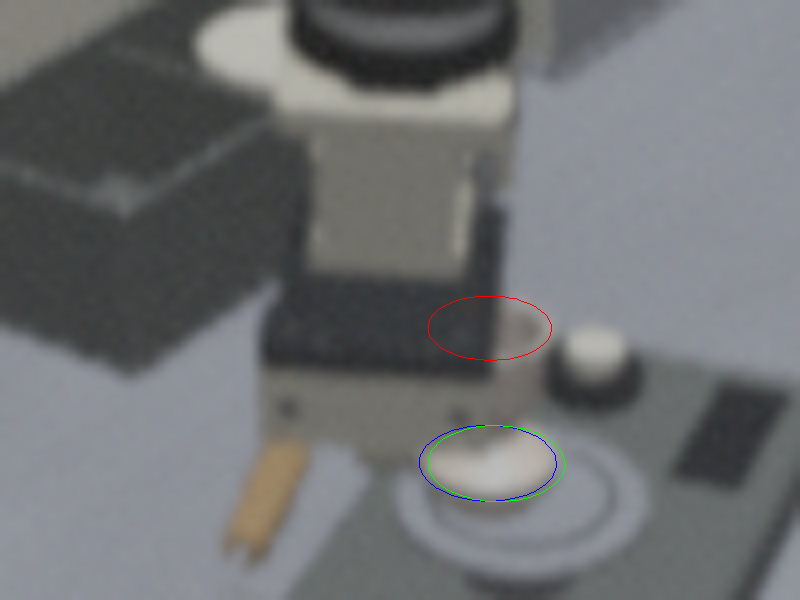

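>>> send_rows --motion '[{"hand": -1, "slide": [-0.1, 0, 2], "spin": 0}, {"hand": -1, "slide": [-0.1, 0, 2], "spin": 0}, {"hand": -1, "slide": [-0.1, 0, 2], "spin": 0}, {"hand": -1, "slide": [-0.1, 0, 2], "spin": 0}, {"hand": -1, "slide": [-0.1, 0, 2], "spin": 0}, {"hand": -1, "slide": [-0.1, 0, 2], "spin": 0}, {"hand": -1, "slide": [0, 0, 1], "spin": 0}, {"hand": -1, "slide": [0, 0, 0], "spin": 0}]'

```text
time: 6.35
tool_pos: [0.6095, 0.1187, 0.0859]
tool_rot: [2.549, 1.53, -0.056]
contact_force: [0.7, -0.1, -0.7]
opening: 0.0004
```

```bash
python3 go.py "[.6088,.1198,.0855]"; python3 - <<'E'
from m import *
P=(.580,.1027)
s=shot('side','s6.png'); draw(s,[(circ(P,.088,.024),(255,0,0)),(circ(P,.143,.021),(0,0,255)),(circ(P,.075,.031),(0,255,0))],(210,110,310,185),8,'s6z.png')
E
```

```text
t 6.35 pos [0.6095 0.1187 0.0859] F [ 0.68 -0.09 -0.7 ] open 0.0004
slide mm [ 0.4 -1.3  0. ]
[[ 0.041  0.511 -0.859]
 [-0.002 -0.859 -0.511]
 [-0.999  0.023 -0.034]]
spin needed 0.001
```

View pics/s6z.png

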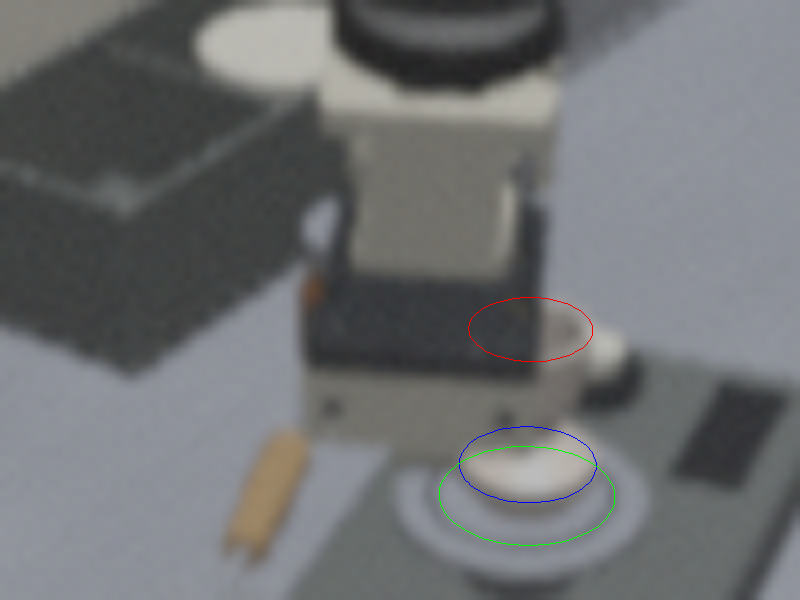

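>>> send_rows --motion '[{"hand": -1, "slide": [0, 0, -5], "spin": 0}, {"hand": -1, "slide": [0, 0, -10], "spin": 0}, {"hand": -1, "slide": [0, 0, -15], "spin": 0}, {"hand": -1, "slide": [-10, 0, -10], "spin": 0}, {"hand": -1, "slide": [-30, 0, 0], "spin": 0}, {"hand": -1, "slide": [-35, 0, 0], "spin": 0}, {"hand": -1, "slide": [-35, 0, 0], "spin": 0}, {"hand": -1, "slide": [-15, 0, 0], "spin": 0}]'

```text
time: 7.2
tool_pos: [0.6393, 0.1409, 0.2118]
tool_rot: [2.462, 1.541, -0.142]
contact_force: [1.1, 0.7, 0.5]
opening: 0.0005
```

```bash
python3 go.py "[.6235,-.0155,.2]"; python3 - <<'E'
from m import *
P=(.580,.1027)
s=shot('side','s7.png'); draw(s,[(circ(P,.088,.024),(255,0,0)),(circ(P,.143,.021),(0,0,255)),(circ(P,.075,.031),(0,255,0))],(210,110,310,185),8,'s7z.png')
E
```

```text
t 7.2 pos [0.6393 0.1409 0.2118] F [1.13 0.66 0.47] open 0.0005
slide mm [ 12.  126.1  93.8]
[[ 0.03   0.511 -0.859]
 [-0.004 -0.859 -0.511]
 [-1.     0.019 -0.023]]
spin needed 0.001
```

View pics/s7z.png

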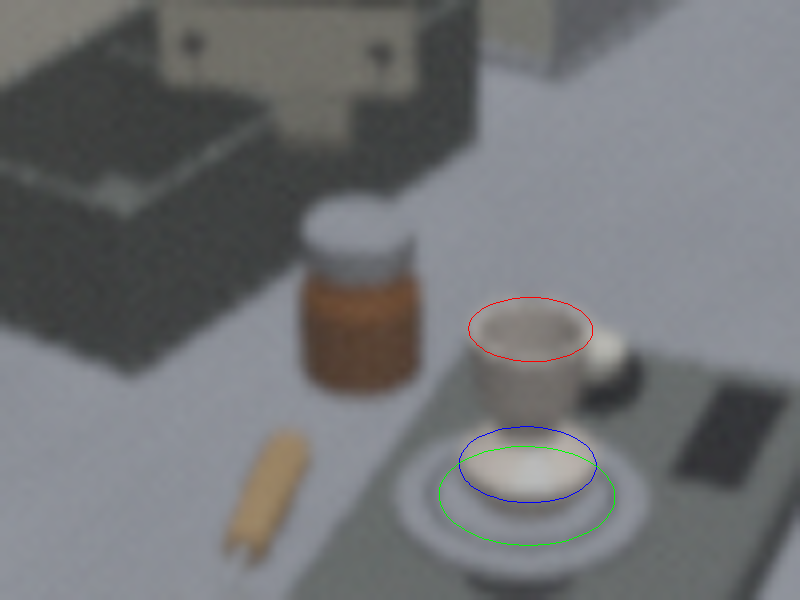

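```bash
python3 - <<'E'
from m import *
for n in ('top0.png','t3.png'):
    t=pickle.load(open(f'pics/{n}.pkl','rb'))
    for v in range(151,169):
        vs=[(u,v) for u in range(327,347)]
        W=world(t,vs,rz=[t['range_z'][b,a] for a,b in vs]); print(v,(W[:,2]*1000).round(0).astype(int).tolist())
E
```

```text
151 [42, 44, 44, 40, 43, 43, 42, 40, 42, 42, 41, 43, 43, 42, 45, 42, 43, 45, 40, 39]
152 [43, 44, 43, 42, 41, 42, 42, 40, 51, 53, 55, 43, 40, 45, 44, 44, 41, 44, 44, 41]
153 [42, 44, 43, 42, 43, 44, 54, 55, 52, 53, 55, 54, 50, 48, 44, 40, 43, 43, 42, 43]
154 [42, 43, 43, 46, 41, 53, 53, 53, 54, 56, 51, 54, 55, 57, 54, 42, 43, 43, 44, 45]
155 [46, 41, 44, 41, 55, 56, 54, 54, 64, 64, 64, 66, 54, 54, 55, 55, 45, 41, 42, 44]
156 [41, 44, 46, 52, 56, 53, 54, 65, 66, 63, 65, 68, 65, 64, 52, 57, 40, 43, 46, 42]
157 [43, 43, 41, 54, 54, 55, 61, 63, 65, 67, 64, 64, 63, 64, 54, 54, 54, 42, 43, 39]
158 [40, 45, 54, 56, 50, 56, 62, 63, 64, 62, 65, 65, 61, 65, 64, 53, 54, 40, 46, 42]
159 [41, 40, 55, 55, 54, 54, 65, 65, 63, 63, 67, 67, 64, 66, 63, 55, 56, 38, 43, 46]
160 [44, 41, 57, 56, 55, 54, 64, 64, 67, 66, 65, 63, 68, 61, 64, 56, 56, 44, 42, 43]
161 [41, 39, 53, 51, 56, 51, 60, 64, 64, 65, 64, 68, 67, 66, 53, 54, 50, 38, 44, 45]
162 [44, 46, 54, 56, 52, 52, 56, 63, 64, 63, 63, 63, 64, 66, 57, 53, 53, 42, 43, 43]
163 [43, 44, 47, 54, 53, 53, 54, 56, 60, 62, 62, 62, 57, 54, 56, 54, 55, 42, 46,
[... 1388 characters left out ...]
4, 64, 61, 65, 63, 65, 54, 55, 53, 45, 42, 45]
162 [512, 511, 513, 512, 513, 514, 513, 509, 63, 65, 67, 63, 67, 63, 56, 54, 52, 44, 43, 43]
163 [513, 512, 512, 512, 512, 514, 1049, 511, 60, 64, 64, 62, 57, 53, 52, 55, 52, 42, 44, 43]
164 [512, 513, 513, 513, 512, 512, 514, 511, 54, 57, 56, 49, 58, 51, 57, 53, 44, 43, 43, 44]
165 [513, 514, 512, 514, 513, 513, 513, 512, 55, 59, 53, 55, 55, 55, 55, 44, 44, 41, 43, 44]
166 [512, 513, 512, 512, 513, 513, 513, 513, 55, 54, 54, 55, 51, 54, 44, 47, 43, 46, 44, 40]
167 [513, 514, 514, 513, 514, 512, 514, 512, 511, 54, 54, 57, 48, 42, 44, 45, 42, 39, 43, 41]
168 [515, 513, 513, 513, 514, 513, 511, 512, 510, 44, 46, 44, 42, 44, 44, 43, 42, 42, 41, 40]
```

>>> send_rows --motion '[{"hand": -1, "slide": [0, 40, 30], "spin": 0}, {"hand": -1, "slide": [0, 40, 30], "spin": 0}, {"hand": -1, "slide": [0, 40, 30], "spin": 0}]'

```text
time: 7.55
tool_pos: [0.6247, -0.0043, 0.2128]
tool_rot: [2.543, 1.537, -0.05]
contact_force: [-0.3, -0.8, 1.4]
opening: 0.0008
```

```bash
python3 go.py "[.6235,-.0155,.2]"; python3 - <<'E'
from m import *
P=(.580,.1027);B=(.6235,-.0155)
s=shot('side','s8.png'); draw(s,[(circ(B,.065,.012),(0,0,255))],(210,100,330,190),6,'s8z.png')
t=shot('top','t8.png'); draw(t,[(circ(B,.065,.012),(0,0,255))],(230,100,370,220),5,'t8z.png')
w=shot('wrist','w8.png')
E
```

```text
t 7.55 pos [ 0.6247 -0.0043  0.2128] F [-0.26 -0.79  1.45] open 0.0008
slide mm [12.7  8.6  7.2]
[[ 0.034  0.521 -0.853]
 [-0.002 -0.853 -0.521]
 [-0.999  0.019 -0.028]]
spin needed 0.013
```

View pics/s8z.png

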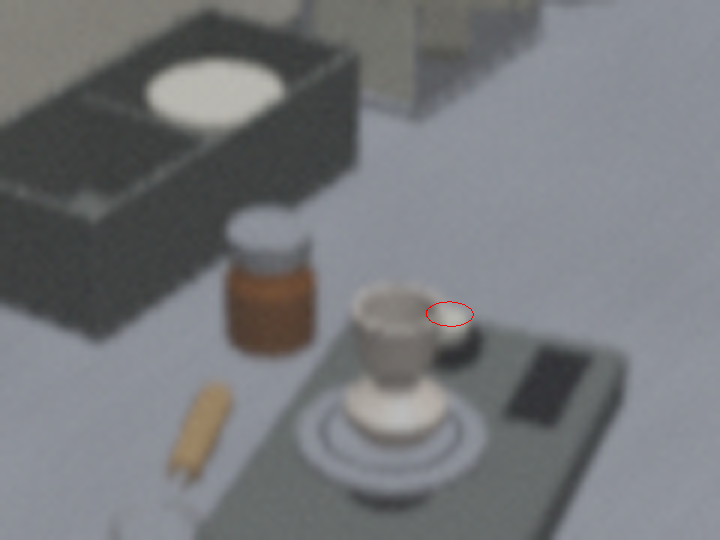

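View pics/t8z.png

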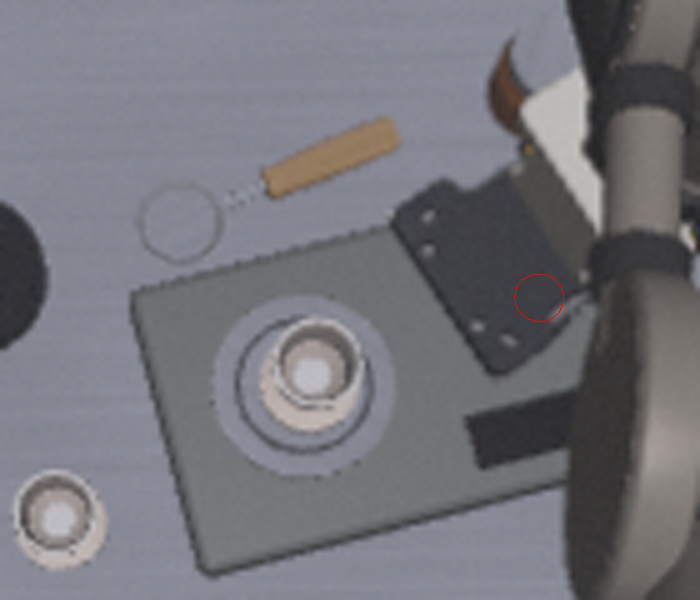

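View pics/w8.png

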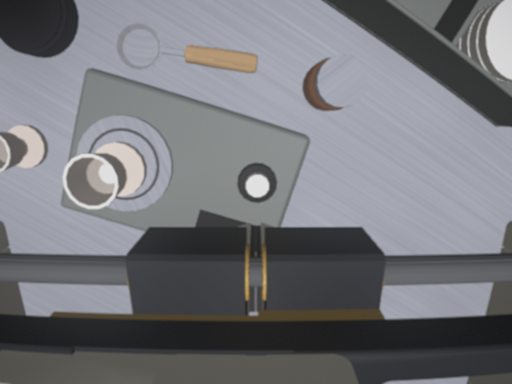

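```bash
python3 - <<'E'
from m import *
from scipy.spatial.transform import Rotation as R
S=observe(); print('q',S['qpos'].round(3),S['time'])
t=pickle.load(open('pics/t8.png.pkl','rb'));w=pickle.load(open('pics/w8.png.pkl','rb'))
S=w['state'];M=np.eye(4);M[:3,:3]=R.from_euler('xyz',S['tool_rot']).as_matrix();M[:3,3]=S['tool_pos']
w['world_from_camera']=M@np.array(w['T_tool_cam'])
print('button wrist',world(w,[257,185],.0645),'pan wrist')
P=(.580,.1027);B=(.6235,-.0155);C=(.5785,.100)
cs=[(circ(P,.075,.045),(0,255,0)),(circ(P,.075,.031),(0,255,0)),(circ(C,.143,.021),(0,0,255)),(circ(C,.088,.024),(255,0,0)),(circ(B,.0645,.012),(0,0,255))]
draw(t,cs,(255,145,335,205),9,'t8y.png')
draw(w,cs,(40,80,320,250),2.8,'w8y.png')
E
```

```text
q [-0.134  0.518  1.284  0.002  1.306  0.894] 7.7
button wrist [[ 0.62475936 -0.01506983  0.0645    ]] pan wrist
```

View pics/t8y.png

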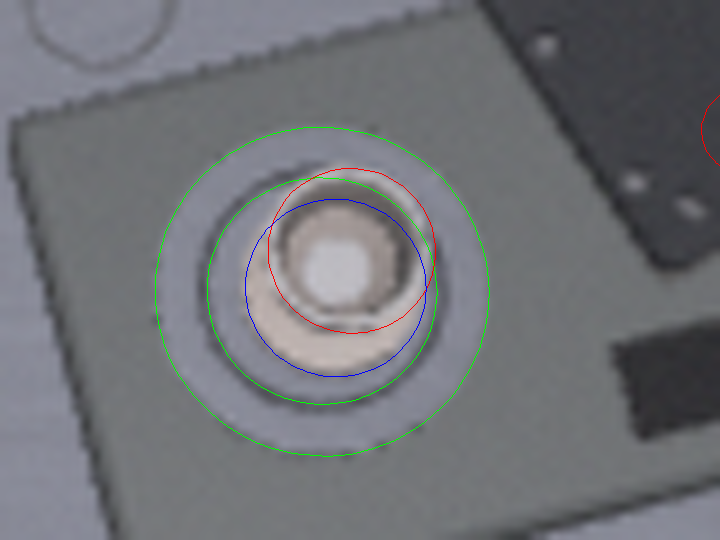

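View pics/w8y.png

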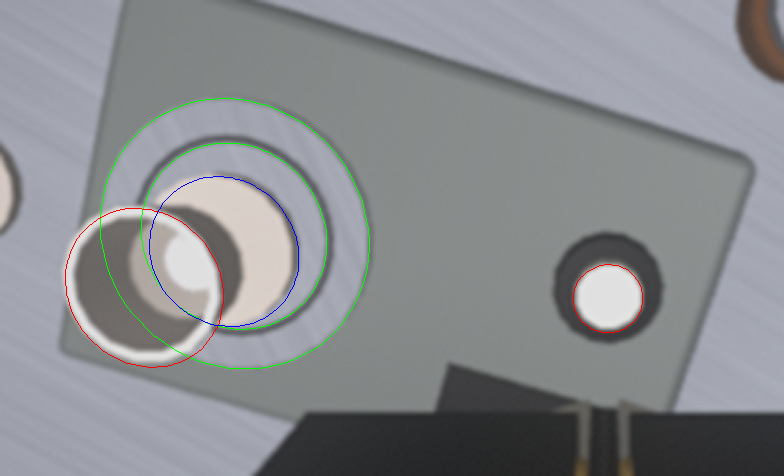

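>>> send_rows --motion '[{"hand": -1, "slide": [0, 0, 0], "spin": -0.14}, {"hand": -1, "slide": [0, 0, 0], "spin": -0.14}, {"hand": -1, "slide": [0, 0, 0], "spin": -0.14}, {"hand": -1, "slide": [0, 0, 0], "spin": -0.14}, {"hand": -1, "slide": [0, 0, 0], "spin": -0.14}, {"hand": -1, "slide": [0, 0, 0], "spin": -0.14}, {"hand": -1, "slide": [0, 0, 0], "spin": -0.14}, {"hand": -1, "slide": [0, 0, 0], "spin": -0.14}]'

```text
time: 8.5
tool_pos: [0.6246, 0.0037, 0.2064]
tool_rot: [1.534, 1.546, 0.104]
contact_force: [0.2, 0.1, 0.4]
opening: 0.0007
```

>>> send_rows --motion '[{"hand": -1, "slide": [0, 0, 0], "spin": -0.13}, {"hand": -1, "slide": [0, 0, 0], "spin": -0.13}, {"hand": -1, "slide": [0, 0, 0], "spin": 0}]'

```text
time: 8.8
tool_pos: [0.6245, 0.0087, 0.2041]
tool_rot: [1.349, 1.549, 0.197]
contact_force: [0.1, 0.7, -1.2]
opening: 0.0006
```

```bash
python3 go.py "[.6245,-.0153,.08]"
```

```text
t 8.8 pos [0.6245 0.0087 0.2041] F [ 0.07  0.72 -1.2 ] open 0.0006
slide mm [123.9 -12.3  21.4]
[[ 0.021  0.914  0.406]
 [ 0.004  0.406 -0.914]
 [-1.     0.021  0.005]]
spin needed 1.453
```

>>> send_rows --motion '[{"hand": -1, "slide": [20, -6, 11], "spin": 0}, {"hand": -1, "slide": [25, -6, 10], "spin": 0}, {"hand": -1, "slide": [25, 0, 0], "spin": 0}, {"hand": -1, "slide": [20, 0, 0], "spin": 0}, {"hand": -1, "slide": [0, 0, 0], "spin": 0}]'

```text
time: 9.3
tool_pos: [0.6247, -0.0101, 0.11]
tool_rot: [1.427, 1.549, 0.262]
contact_force: [-0.7, 0.7, -0.0]
opening: 0.0004
```

```bash
python3 go.py "[.6245,-.0153,.0645]"
```

```text
t 9.3 pos [ 0.6247 -0.0101  0.11  ] F [-0.72  0.65 -0.01] open 0.0004
slide mm [45.4 -3.3  4.6]
[[ 0.021  0.919  0.394]
 [ 0.006  0.394 -0.919]
 [-1.     0.022  0.003]]
spin needed 1.439
```

>>> send_rows --motion '[{"hand": -1, "slide": [12, -2, 3], "spin": 0}, {"hand": -1, "slide": [12, -2, 3], "spin": 0}, {"hand": -1, "slide": [10, 0, 0], "spin": 0}, {"hand": -1, "slide": [0, 0, 0], "spin": 0}]'

```text
time: 9.7
tool_pos: [0.6253, -0.0162, 0.075]
tool_rot: [1.4, 1.546, 0.231]
contact_force: [-1.3, 0.8, 1.2]
opening: 0.0006
```

```bash
python3 go.py "[.6245,-.0153,.0645]";  python3 - <<'E'
from m import *
s=shot('side','s9.png'); draw(s,[],(230,80,330,155),8,'s9z.png')
E
```

```text
t 9.7 pos [ 0.6253 -0.0162  0.075 ] F [-1.31  0.83  1.23] open 0.0006
slide mm [10.5 -0.7 -1.2]
[[ 0.024  0.92   0.391]
 [ 0.006  0.391 -0.92 ]
 [-1.     0.024  0.004]]
spin needed 1.436
```

View pics/s9z.png

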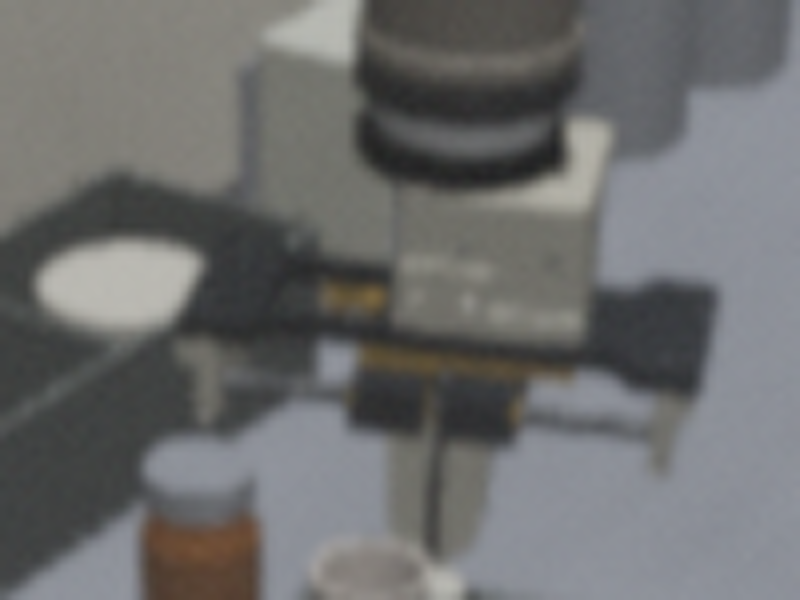

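>>> send_rows --motion '[{"hand": -1, "slide": [4, 0, 0], "spin": 0}, {"hand": -1, "slide": [4, 0, 0], "spin": 0}, {"hand": -1, "slide": [3, 0, 0], "spin": 0}, {"hand": -1, "slide": [0, 0, 0], "spin": 0}]'

```text
time: 10.15
tool_pos: [0.6273, -0.0163, 0.0657]
tool_rot: [1.344, 1.542, 0.174]
contact_force: [-0.5, -0.3, -0.5]
opening: 0.0004
```

```bash
python3 go.py "[.6245,-.0153,.0585]"
```

```text
t 10.15 pos [ 0.6273 -0.0163  0.0657] F [-0.46 -0.28 -0.54] open 0.0004
slide mm [ 7.1 -2.3 -2.1]
[[ 0.028  0.92   0.391]
 [ 0.005  0.391 -0.921]
 [-1.     0.028  0.007]]
spin needed 1.436
```

>>> send_rows --motion '[{"hand": -1, "slide": [2, -1.5, -1], "spin": 0}, {"hand": -1, "slide": [2, -1, -1], "spin": 0}, {"hand": -1, "slide": [2, 0, 0], "spin": 0}]'

```text
time: 10.45
tool_pos: [0.6252, -0.0157, 0.0605]
tool_rot: [1.305, 1.539, 0.136]
contact_force: [-0.8, -0.5, 3.4]
opening: 0.0008
```

```bash
python3 go.py "[.6245,-.0153,.0585]"
```

```text
t 10.45 pos [ 0.6252 -0.0157  0.0605] F [-0.78 -0.48  3.41] open 0.0008
slide mm [ 2.  -0.5 -0.6]
[[ 0.031  0.92   0.391]
 [ 0.004  0.391 -0.92 ]
 [-0.999  0.031  0.008]]
spin needed 1.436
```

>>> send_rows --motion '[{"hand": -1, "slide": [1.5, 0, 0], "spin": 0}, {"hand": -1, "slide": [1.5, 0, 0], "spin": 0}]'

```text
time: 10.65
tool_pos: [0.6252, -0.0157, 0.0581]
tool_rot: [1.3, 1.539, 0.13]
contact_force: [-4.6, -0.8, 13.4]
opening: 0.0005
```

```bash
python3 go.py "[.6245,-.0153,.0585]"
```

```text
t 10.65 pos [ 0.6252 -0.0157  0.0581] F [-4.55 -0.81 13.36] open 0.0005
slide mm [-0.5 -0.5 -0.6]
[[ 0.032  0.92   0.391]
 [ 0.004  0.391 -0.92 ]
 [-0.999  0.031  0.009]]
spin needed 1.436
```

>>> send_rows --motion '[{"hand": -1, "slide": [0.8, 0, 0], "spin": 0}, {"hand": -1, "slide": [0, 0, 0], "spin": 0}]'

```text
time: 10.85
tool_pos: [0.6252, -0.0156, 0.0586]
tool_rot: [1.295, 1.538, 0.126]
contact_force: [-1.8, -0.3, 4.3]
opening: 0.0003
```

>>> send_rows --motion '[{"hand": -1, "slide": [-5, 0, 0], "spin": 0}, {"hand": -1, "slide": [-15, 0, 0], "spin": 0}, {"hand": -1, "slide": [-30, 0, 0], "spin": 0}, {"hand": -1, "slide": [-40, 0, 0], "spin": 0}, {"hand": -1, "slide": [-40, 0, 0], "spin": 0}, {"hand": -1, "slide": [-20, 0, 30], "spin": 0}, {"hand": -1, "slide": [0, 0, 45], "spin": 0}, {"hand": -1, "slide": [0, 0, 45], "spin": 0}]'

```text
time: 11.65
tool_pos: [0.6663, -0.1227, 0.2152]
tool_rot: [1.399, 1.542, 0.238]
contact_force: [0.8, 0.4, 0.1]
opening: 0.0004
```

>>> send_rows --motion '[{"hand": -1, "slide": [0, 0, 45], "spin": 0}, {"hand": -1, "slide": [0, 0, 45], "spin": 0}, {"hand": -1, "slide": [0, 0, 30], "spin": 0}, {"hand": -1, "slide": [0, 0, 0], "spin": 0}]'

```text
time: 12.05
tool_pos: [0.7154, -0.2425, 0.2143]
tool_rot: [1.387, 1.543, 0.222]
contact_force: [-0.1, -0.1, -0.4]
opening: 0.0002
```

```bash
python3 go.py "[.6245,-.0153,.0585]";  python3 - <<'E'
from m import *
P=(.580,.1027);B=(.6245,-.0153);C=(.578,.1015)
cs=[(circ(P,.075,.031),(0,255,0)),(circ(C,.088,.024),(255,0,0))]
s=shot('side','s10.png'); draw(s,cs,(210,110,320,190),7,'s10z.png')
t=shot('top','t10.png'); draw(t,cs,(200,100,370,220),4.6,'t10z.png')
for v in range(154,166,2):
    vs=[(u,v) for u in range(327,347)]
    W=world(t,vs,rz=[t['range_z'][b,a] for a,b in vs]); print(v,(W[:,2]*1000).round(0).astype(int).tolist())
E
```

```text
t 12.05 pos [ 0.7154 -0.2425  0.2143] F [-0.08 -0.07 -0.43] open 0.0002
slide mm [ 154.7    1.9 -245.4]
[[ 0.027  0.918  0.395]
 [ 0.006  0.395 -0.919]
 [-1.     0.027  0.005]]
spin needed 1.44
154 [42, 44, 41, 42, 45, 53, 57, 54, 55, 54, 54, 56, 51, 54, 54, 43, 40, 40, 44, 40]
156 [46, 43, 41, 54, 54, 52, 54, 65, 62, 65, 66, 66, 67, 63, 55, 56, 45, 43, 40, 41]
158 [43, 45, 54, 57, 55, 57, 65, 66, 64, 65, 66, 60, 65, 65, 65, 55, 52, 40, 41, 43]
160 [40, 41, 55, 57, 57, 55, 60, 65, 65, 65, 65, 66, 65, 66, 67, 54, 54, 43, 45, 43]
162 [41, 41, 54, 56, 55, 57, 53, 62, 62, 64, 64, 61, 64, 62, 50, 59, 56, 43, 43, 43]
164 [43, 42, 41, 52, 53, 55, 55, 55, 57, 57, 55, 53, 55, 56, 54, 57, 41, 43, 42, 41]
```

View pics/s10z.png

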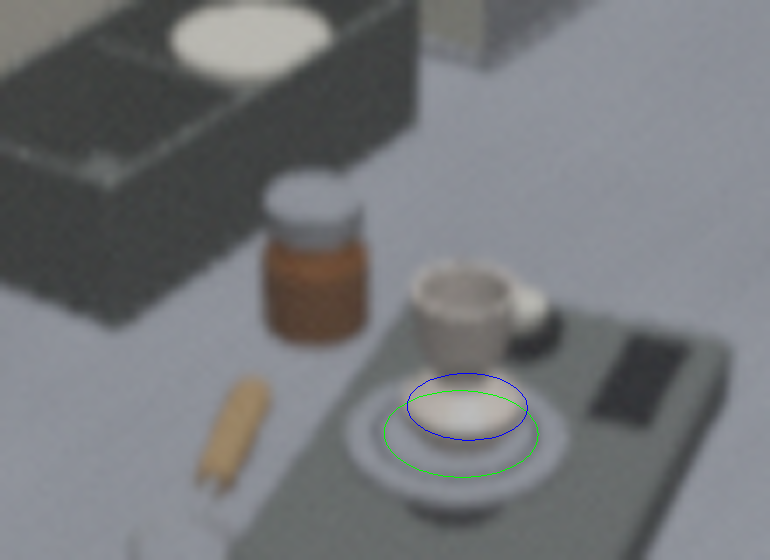

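View pics/t10z.png

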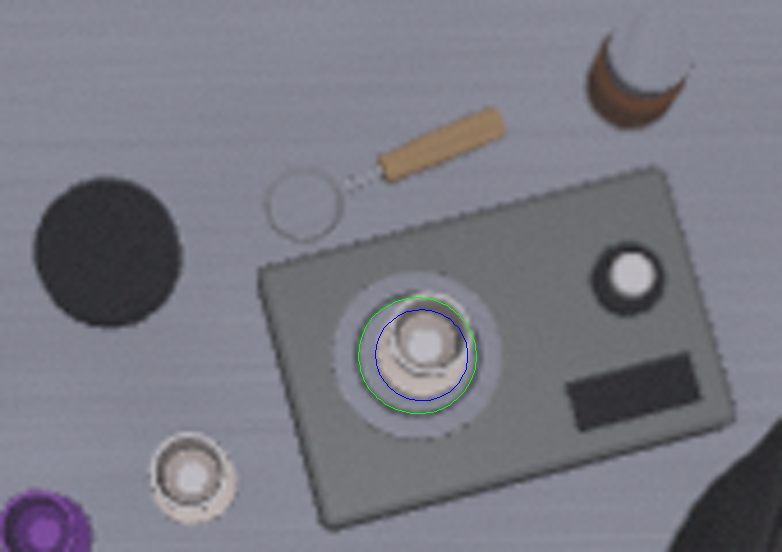

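```bash
python3 -c "
from cell import job,observe
print(observe()['time']); print(job.hand_in())"
```

```text
12.15
the job is handed in; nothing more can be done
None
```

I nudged the cup to the middle of the pan with the shut fingertips low on its collar. After that I pressed the zero button and let it go. The job was handed in at 12.15 s of the 42 s.

- **Cup:** the last top and side pictures show it upright inside the engraved ring, about 2–3 mm from the pan's centre. The calibration is only good to about 2 mm, and the limit is 7 mm.
- **Zero button:** pushing down, the wrist force peaked at 13.4 N with the tip at z = 58.1 mm. The button top rests at about 64.5 mm, so that is the full 6 mm of travel. In the next two rows (an extra 0.8 mm push, then a hold) the tip sat at 58.6 mm with 4.3 N. After release the top camera's depth again read about 65 mm, so it sprang back.
- **Everything else:** the spare cup, purple cup, spoon, lids and jar look unmoved in the last pictures. I did not re-check the syrup bottle, paper cups or pitcher, but the planned path kept well clear of them. The arm ended well away from the scale, with the force reading near zero.
- **Disagreement:** the tool drifted to about 2° of tilt during the downward moves, which I could not correct. It stayed within the margin, so contact was at the collar and not the rim.

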